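# Spin the index wheel and brake it on its mark

## Robot

A 6-joint arm with a two-finger parallel gripper is mounted at the origin on a cart in front of the work surface, level with it; the furniture and walls round the work are solid. World frame = base frame: x ahead of the robot, y to its left, z up, the work surface at z = 0. Lengths are in mm, angles in degrees, forces in N, time in s.
With the tool pointing down it reaches from about 350 to 850 mm from the base axis. Payload 8.1 kg.
Tool frame: the origin (TCP) lies midway between the tips of the shut fingers; the grasp point (between the pads) lies grip_depth behind it (grip_depth is the distance from the TCP to the grasp point, in mm); z points along the fingers, y is the line along which they close (so a half turn about z gives the same grasp; the last joint's range is limited). The gripper opens to 85 mm and grips with 20 to 120 N. Pads are 22 mm wide; open, the fingers measure 114 mm over their backs; the gripper's body (76 mm by 85 mm) begins 54 mm behind the grasp point. The pads swing forward as they close: fully open they stand 13 mm farther back than shut.
Start: joints at [61.398, 7.471, 85.268, -0, 87.261, -4.893], TCP at [241.235, 549.373, 231.292] pointing down, gripper open.
Joint ranges: [-169.43, 169.43], [-51.17, 129.36], [1.28, 143.12], [-76.62, 256.62], [0, 156.53], [-152.29, 152.29]. Speed limits (degrees/s): [136.94, 136.94, 159.86, 180, 180, 180].

## Interface

Orientations are given as [roll, pitch, yaw] about the fixed x, y, z axes, in that order (R = Rz(yaw) Ry(pitch) Rx(roll)).
In Python, from bench import sense, snapshot, hand_in, grip_depth gives the robot as it stands. The module is installed in compiled form; this text tells all that it offers.
- The arm moves only by the tool apply_moves, never from a script. Its argument "series" is text: rows parted by semicolons, each of 5 numbers parted by spaces: the shift along the tool's x, y, z each as a share of 0.3 m, from -1 to 1, then the turn about the tool's z as a share of 2 rad, from -1 to 1, then the gripper's target within -1 to 1 (shut at 1, half-way at 0, fully open at -1). In form: tx ty tz twist gripper; .... A call has 1 to 5 rows; each row shifts and turns the commanded pose from where the row before left it, along the tool's axes as they then stand; what a row does not reach is not made up. A row lasts 1/12 s, in which the tool goes at most 41.7 mm and 7.16 degrees, less where a joint would pass 70% of its speed; a pose out of reach is approached as far as the arm can. A call with a number of a shift or a turn outside -1 to 1 is refused whole. A call with a gripper value outside its range is refused whole. The fingers move at their own pace and stop on an object; "squeeze" is the grip in N (left out, the last holds). Time passes only in rows, so rows that do not move let the fingers close. It gives the time, the measured TCP pose, the force, the opening and the grip force at its end, in the units of the state.
- sense(): the state, without advancing time (a new reading comes with each control period).
- snapshot(name): name is "scene" or "top" or "wrist"; returns a dict with "frame" (420x560x3 uint8, blue, green, red), "depth" (420x560 float32, mm along the optical axis (not along the pixel's ray), 0 where there is no reading), "intrinsics" (3x3 intrinsics, pixels), "extrinsics" (4x4, takes a point from camera to world coordinates); the wrist camera has in their place "tool_from_camera" (4x4, takes a point from camera to tool coordinates, whose origin is the TCP and whose axes are the flange's). Camera axes: x right, y down, z forward; pixel columns grow to the right and rows downward; lengths in mm; the calibration is good to about 2 mm. A picture is of the moment at which its call begins: read the wrist's pose just before it.
- hand_in(): hands the job in; it is judged then, once.
The state is a dict: "time": time; "joint_pos": joint angles; "qd": joint speeds; "joint_efforts": joint torques, N m; "tool_pos": TCP position; "tcp_rot": TCP orientation; "ft_force": force on the tool from outside, world axes, zero at the start; "wrist_torque": the same for the moment, N m; "finger_gap": finger opening in mm; "grip_force": force on a finger pad.
Only numpy, scipy, OpenCV 4.12 (cv2) and the standard library are available. Lean on these libraries where they do the work, as an engineer would, in place of code of your own. Each camera call takes 0.05 s, during which the arm holds its last target. There are 200 camera calls.

## Task

Check that the index wheel runs freely: with a fingertip, flick it counter-clockwise (seen from above, the way its blue arrow points) by one of its black posts, take the finger away and let the red mark run past the white block at least once. Then, on the next or a later time round, brake the wheel with a fingertip as the mark comes up, so that it stops with the red mark facing the white block; once the mark has gone by the first time, touch the wheel for nothing but this braking near the block. Finish with the fingertip still resting on the wheel, holding it there; lift nothing, and leave the things around it where they are.

Things in the scene. Friction and masses are not known exactly. Their poses are not given: they have to be found in the camera images.
- wheel (a joint): Angle of the wheel; grows counter-clockwise seen from above and counts on beyond a turn. The mark faces the white block at 0, 6.283, 12.566 and so on; the start is 1.0 to 4.4, so the first pass is at 6.283. Left alone the wheel (0.6 kg) loses about 1.3 to 2.6 rad/s of speed per turn, so flick it to 5 rad/s or so. A fingertip pressed on its face stops it at once; it is rigid, so press slowly.
- hub (a point): Centre of the wheel, a flat aluminium disc 200 mm across and 8 mm thick, on an upright axis in a fixed stand; the point is on the axis at the top face, 30 mm above the desk. A hub cap of 16 mm radius stands 8 mm higher. The face is bare from 65 to 100 mm from the axis, apart from flush marks.
- mark (a point): middle of the red mark, a flush radial stripe 30 mm long and 8 mm wide at the wheel's rim; the point lies on the top face 90 mm from the axis and turns with the wheel
- index (a point): Where the mark should stop: fixed point level with the wheel's face, 90 mm from the axis, in line with the white block (24 mm radially, 44 mm wide, top 30 mm above the desk, 105 to 129 mm from the axis). Stopped right: the mark's whole width lies within the block's width (mark's middle within 18 mm of this point).
- post0 (a point): upright black finger post on the wheel, 12 mm thick (15 mm at its head), from the wheel's face 30 mm to 60 mm above the desk; the point is on the post's axis at 45 mm height, 50 mm from the hub axis; opposite the red mark
- post1 (a point): upright black finger post on the wheel, 12 mm thick (15 mm at its head), from the wheel's face 30 mm to 60 mm above the desk; the point is on the post's axis at 45 mm height, 50 mm from the hub axis
- post2 (a point): upright black finger post on the wheel, 12 mm thick (15 mm at its head), from the wheel's face 30 mm to 60 mm above the desk; the point is on the post's axis at 45 mm height, 50 mm from the hub axis
- tape_1: bystander, loose: roll of black tape; origin under its middle; not to be moved
- pen_1: bystander, loose: red and white marker pen; origin under its middle; not to be moved
- flux_syringe: bystander, loose: amber flux syringe; origin under its middle; not to be moved
- loupe: bystander, loose: black loupe; origin under its middle; not to be moved
- wick_reel: bystander, loose: white reel of desoldering wick; origin under its middle; not to be moved

How it is judged:
By the outcome, as a careful person would: the job done as asked, in the order asked, and still so for the second after the job is handed in, while the arm keeps its last pose, push and grip.
It also fails if it takes over 40 s, if anything falls off the work surface, if the arm or the gripper's body presses on something with over 40 N, if the wrist force passes 120 N, or if a joint passes its speed limit or range.

## Working session

There is one attempt and no reset: what is moved stays moved. The work goes in short steps, Python scripts to look and compute and a tool call to move; the robot and the scene stay as the last step left them, time stands still between calls to the robot, and variables do not carry over. Pictures are saved under pics/ and viewed, at most 10 in all, crops included, and the job is handed in when it is done.

Besides the shell and the picture viewer there is one more tool, called by a JSON object that holds its "fn" and its "kwargs", one argument or row to a line. apply_moves: Moves the arm, as the interface text tells. Its arguments: {"type":"object","properties":{"series":{"type":"string"},"squeeze":{"type":"number"}},"required":["series"]}

```bash
mkdir -p pics; python3 - <<'E'
from bench import *
import cv2
print(sense(),grip_depth)
s=snapshot("top");cv2.imwrite("pics/top0.png",s["frame"]);print(s["intrinsics"],s["extrinsics"])
s=snapshot("scene");cv2.imwrite("pics/scene0.png",s["frame"])
E
```

```text
{'time': 0.0, 'joint_pos': array([ 6.13981846e+01,  7.51318325e+00,  8.53298133e+01, -3.03886736e-04,
        8.72612368e+01, -4.89095566e+00]), 'qd': array([-0.07303058,  0.00034322,  0.08059707, -0.06209116,  0.03822525,
       -0.03177648]), 'joint_efforts': array([ 2.08161160e-03, -5.69409049e+01, -5.00549340e+01, -2.63153134e-05,
        1.50970789e-02, -3.92753896e-05]), 'tool_pos': array([240.97049305, 548.8857381 , 230.25937641]), 'tcp_rot': array([-1.79896120e+02, -8.58448620e-03,  1.56289147e+02]), 'ft_force': array([0.34503253, 0.90468468, 0.5448252 ]), 'wrist_torque': array([-0.02274886, -0.01332295, -0.0798216 ]), 'grip_force': 0.0, 'finger_gap': 85.2449669058459} 18.700000000000003
[[434.88695327   0.         281.119375  ]
 [  0.         434.88695327 204.90032841]
 [  0.           0.           1.        ]] [[ 2.14172756e-01 -9.55812093e-01  2.01378435e-01  3.29247448e+02]
 [-9.76784211e-01 -2.10573544e-01  3.93876676e-02 -1.47742374e+01]
 [ 4.75776183e-03 -2.05139041e-01 -9.78721277e-01  9.51325312e+02]
 [ 0.00000000e+00  0.00000000e+00  0.00000000e+00  1.00000000e+00]]
```

View pics/top0.png

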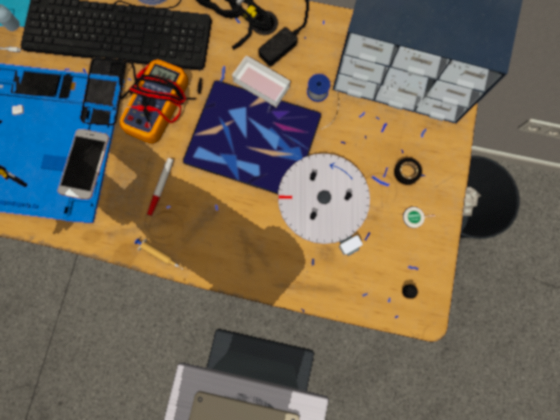

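View pics/scene0.png

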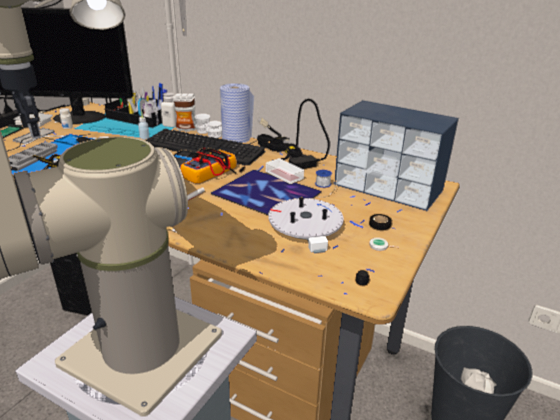

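The top view shows the wheel at about (324,198), the red mark at its left (285,197), and the white block at lower right (351,244). Post heads are near (347,197), (313,176) and (314,214), and the blue arrow is at the upper right. In the scene view the desk just around the wheel is clear, with tape, reel and loupe to its right.

```bash
cat > h.py <<'E'
import numpy as np,cv2
from bench import *
def ray(s,uv,z):
    K,T=s["intrinsics"],s["extrinsics"]
    d=T[:3,:3]@np.linalg.solve(K,[uv[0],uv[1],1.]);o=T[:3,3]
    return o+d*(z-o[2])/d[2]
def blobs(m,lo,hi):
    n,_,st,c=cv2.connectedComponentsWithStats(m.astype(np.uint8))
    return [(c[i],st[i]) for i in range(1,n) if lo<=st[i][4]<=hi]
E
python3 - <<'E'
from h import *
s=snapshot("top");f=s["frame"];hsv=cv2.cvtColor(f,cv2.COLOR_BGR2HSV)
H,S,V=cv2.split(hsv)
roi=np.zeros(f.shape[:2],bool);roi[140:265,265:385]=1
red=((H<8)|(H>172))&(S>140)&(V>90)&roi
for c,st in blobs(red,5,300):print("red",c,st[4],ray(s,c,30)[:2])
dark=(V<75)&(S<120)&roi
for c,st in blobs(dark,8,400):print("dark",c,st,ray(s,c,30)[:2],ray(s,c,38)[:2],ray(s,c,45)[:2])
w=(S<60)&(V>120)&roi
for c,st in blobs(w,100,9000):print("white",c,st,ray(s,c,30)[:2])
m=w.astype(np.uint8);cs,_=cv2.findContours(m,cv2.RETR_EXTERNAL,cv2.CHAIN_APPROX_NONE)
c=max(cs,key=cv2.contourArea)
P=np.array([ray(s,p[0],30)[:2] for p in c],np.float32)
print(cv2.minEnclosingCircle(P),cv2.fitEllipse(P))
for (u,v) in [(408,171),(414,217),(410,291),(318,88),(160,187),(158,254)]: 
  d=s["depth"][v-12:v+12,u-12:u+12];
  K=s["intrinsics"];T=s["extrinsics"]
  vv,uu=np.mgrid[v-12:v+12,u-12:u+12];X=np.stack([(uu-K[0,2])/K[0,0]*d,(vv-K[1,2])/K[1,1]*d,d],-1)@T[:3,:3].T+T[:3,3]
  print("by",u,v,ray(s,(u,v),10)[:2],X[...,2].max())
cv2.imwrite("pics/crop.png",cv2.resize(f[140:265,265:385],None,fx=4.5,fy=4.5,interpolation=cv2.INTER_CUBIC))
E
```

```text
red [284.76 196.52] 25 [538.69704436  18.56185975]
dark [308.81818182 148.40909091] [306 140   7  16  22] [657.57591526 -10.39148702] [654.72499203 -10.42954307] [652.2304342  -10.46284211]
dark [312.76666667 175.46666667] [311 172   5   8  30] [598.29658701 -31.43593756] [595.9603947  -31.29126163] [593.91622643 -31.16467019]
dark [270.25 190.25] [265 188  12   5  16] [545.58934662  52.42929596] [543.71081885  51.84575803] [542.06710705  51.33516234]
dark [323.73584906 196.63207547] [318 191  12  12 106] [556.69453406 -64.25443719] [554.71957835 -63.82479351] [552.9914921  -63.44885529]
dark [347.70967742 195.38709677] [345 192   6   8  31] [ 570.65639432 -114.68768111] [ 568.56020577 -113.82011833] [ 566.72604079 -113.06100089]
dark [312.85185185 215.07407407] [311 212   5   7  27] [511.64874582 -49.27023337] [510.06492916 -48.97069969] [508.67908958 -48.70860771]
white [323.85215232 198.27251656] [ 278  154   92   89 6040] [553.16195792 -65.21252977]
white [350.60357143 245.05357143] [340 235  22  20 280] [ 465.42438598 -140.57541164]
((555.199951171875, -64.01265716552734), 100.39851379394531) ((555.9594116210938, -65.884521484375), (191.47401428222656, 199.49569702148438), 106.56245422363281)
by 408 171 [ 660.57394852 -239.18208646] 951.3253124194431
by 414 217 [ 559.29502926 -268.47839083] 951.3253124194431
by 410 291 [ 399.17339166 -284.59407768] 30.880159746786035
by 318 88 [815.08475774  -1.36072145] 951.3253124194431
by 160 187 [504.67657653 295.34782178] 951.3253124194431
by 158 254 [360.0530758  259.34653436] 951.3253124194431
```

View pics/crop.png

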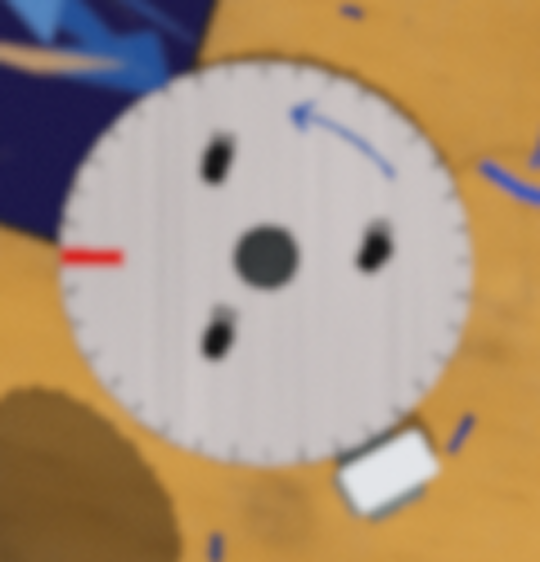

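The measurements agree with the sizes given. The hub is at about (555,-64). The mark is at 101° and the block at 220.5°, so the wheel angle is about 4.20 rad. The posts are at 41°, 161° and 281°, all at r of about 50. I'll flick the 41° post along 131° with the tool at yaw 130.5, then brake near the block.

{"fn": "apply_moves", "kwargs": {
  "series": "0 0 0 0.0625 1; 0 0 0 0.0625 1; 0 0 0 0.0625 1; 0 0 0 0.038 1; -0.12 -0.018 0.01 0 1",
  "squeeze": 40
}}

```text
time: 0.57
tool_pos: [258.0, 521.4, 228.1]
tcp_rot: [180.0, -0.1, 130.3]
ft_force: [1.3, 0.4, 0.9]
finger_gap: 25.6
grip_force: 0.0
```

{"fn": "apply_moves", "kwargs": {
  "series": "-0.12 -0.018 0.01 0 1; -0.12 -0.018 0.01 0 1; -0.12 -0.018 0.01 0 1; -0.12 -0.018 0.01 0 1; -0.12 -0.018 0.01 0 1"
}}

```text
time: 0.98
tool_pos: [357.1, 362.4, 212.9]
tcp_rot: [-180.0, 0.0, 130.5]
ft_force: [0.7, -0.7, -0.2]
finger_gap: -0.1
grip_force: 0.0
```

{"fn": "apply_moves", "kwargs": {
  "series": "-0.12 -0.018 0.01 0 1; -0.12 -0.018 0.01 0 1; -0.12 -0.018 0.01 0 1; -0.12 -0.018 0.01 0 1; -0.12 -0.018 0.01 0 1"
}}

```text
time: 1.4
tool_pos: [453.4, 207.8, 198.0]
tcp_rot: [-180.0, -0.0, 130.5]
ft_force: [-0.5, 0.1, -0.2]
finger_gap: -0.2
grip_force: 0.0
```

{"fn": "apply_moves", "kwargs": {
  "series": "-0.12 -0.018 0.02 0 1; -0.12 -0.018 0.02 0 1; -0.12 -0.018 0.03 0 1; -0.12 -0.018 0.03 0 1; -0.12 -0.018 0.03 0 1"
}}

```text
time: 1.82
tool_pos: [549.8, 53.2, 158.8]
tcp_rot: [180.0, -0.0, 130.4]
ft_force: [0.4, 0.6, 0.6]
finger_gap: -0.0
grip_force: 0.0
```

{"fn": "apply_moves", "kwargs": {
  "series": "-0.12 -0.02 0.03 0 1; -0.12 -0.02 0.03 0 1; -0.12 -0.02 0.03 0 1; -0.12 -0.02 0.03 0 1; 0 0 0 0 1"
}}

```text
time: 2.23
tool_pos: [624.8, -75.8, 119.8]
tcp_rot: [-179.8, -0.1, 130.2]
ft_force: [-0.0, 0.2, 0.5]
finger_gap: 0.1
grip_force: 0.0
```

```bash
python3 - <<'E'
from h import *
st=sense();print(st["tool_pos"],st["tcp_rot"],st["time"])
a=snapshot("top")["frame"];w=snapshot("wrist");print(w["intrinsics"],w["tool_from_camera"])
cv2.imwrite("pics/two.png",np.vstack([cv2.resize(a,(400,300)),cv2.resize(w["frame"],(400,300))]))
E
```

```text
[624.75952356 -75.80143678 119.79654557] [-1.79805806e+02 -5.60417241e-02  1.30211680e+02] 2.2333
[[324.32324953   0.         282.27101252]
 [  0.         324.32324953 214.15676676]
 [  0.           0.           1.        ]] [[ 1.39789285e-05 -9.44423603e-01 -3.28730982e-01  8.55816643e+01]
 [ 9.99999986e-01 -4.17350650e-05  1.62426153e-04  7.68591865e-01]
 [-1.67118701e-04 -3.28730980e-01  9.44423589e-01 -1.41045392e+02]
 [ 0.00000000e+00  0.00000000e+00  0.00000000e+00  1.00000000e+00]]
```

View pics/two.png

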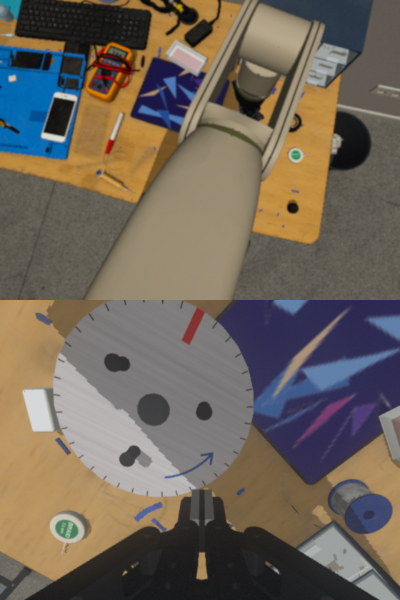

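The top camera is blocked by the arm. The wrist camera shows the whole wheel, with its hub at (152,108) in the half-size view, the mark at the top, the block at the left, and the finger at the bottom clear of the arrow side. I'll recheck positions with the wrist camera.

```bash
cat >> h.py <<'E'
from scipy.spatial.transform import Rotation as R
def wshot():
    st=sense();w=snapshot("wrist")
    T=np.eye(4);T[:3,:3]=R.from_euler("xyz",st["tcp_rot"],degrees=True).as_matrix();T[:3,3]=st["tool_pos"]
    w["extrinsics"]=T@w["tool_from_camera"];w["t"]=st["time"];w["st"]=st
    return w
HUB=np.array([555.1,-64.0]);IDX=220.5
def red(w):
    H,S,V=cv2.split(cv2.cvtColor(w["frame"],cv2.COLOR_BGR2HSV))
    m=((H<8)|(H>172))&(S>120)&(V>70)
    o=[]
    for c,s in blobs(m,40,5000):
        p=ray(w,c,30)[:2]-HUB;r=np.hypot(*p)
        if 65<r<105:o.append((s[4],r,(np.degrees(np.arctan2(p[1],p[0]))-IDX)%360))
    return o
E
python3 - <<'E'
from h import *
w=wshot();print(red(w))
H,S,V=cv2.split(cv2.cvtColor(w["frame"],cv2.COLOR_BGR2HSV))
for c,s in blobs((V<85),150,6000):
    p=[ray(w,c,z)[:2].round(1) for z in (30,38,45)];print("dark",c.round(),s[4],*p,[np.hypot(*(q-HUB)).round(1) for q in p])
for c,s in blobs((V>170)&(S<40),300,9000): print("white",c.round(),s, ray(w,c,30)[:2])
E
```

```text
[(np.int32(597), np.float64(83.49627049530102), np.float64(241.49497622981013))]
dark [162.  90.] 702 [502.8 -52.5] [505.1 -50.9] [507.1 -49.5] [np.float64(53.5), np.float64(51.7), np.float64(50.1)]
dark [213. 155.] 1546 [554.6 -65. ] [555.1 -63. ] [555.5 -61.2] [np.float64(1.1), np.float64(1.0), np.float64(2.8)]
dark [284. 157.] 452 [594.1 -33.8] [593.2 -32.9] [592.5 -32. ] [np.float64(49.3), np.float64(49.2), np.float64(49.2)]
dark [180. 220.] 501 [ 564.7 -121.2] [ 564.9 -117.2] [ 565.  -113.8] [np.float64(58.0), np.float64(54.1), np.float64(50.8)]
dark [482. 298.] 1308 [796.1 -16. ] [788.4 -15.6] [781.5 -15.3] [np.float64(245.7), np.float64(238.3), np.float64(231.6)]
dark [ 18. 395.] 719 [ 547.9 -366.8] [ 548.6 -354.4] [ 549.3 -343.6] [np.float64(302.9), np.float64(290.5), np.float64(279.7)]
white [ 53. 156.] [  32  127   43   60 1781] [ 467.41051274 -139.86245895]
white [ 93. 319.] [ 70 300  47  41 784] [ 559.06900484 -244.78500976]
```

{"fn": "apply_moves", "kwargs": {
  "series": "0 0.017 0.12 0 1; 0 0 0.135 0 1; 0 0 0 0 1; 0 0 0 0 1"
}}

```text
time: 2.72
tool_pos: [625.4, -64.9, 44.6]
tcp_rot: [-179.8, -0.3, 130.5]
ft_force: [0.4, -0.4, 0.6]
finger_gap: 0.1
grip_force: 0.0
```

{"fn": "apply_moves", "kwargs": {
  "series": "0.045 0 0 0 1; 0.07 0 0 0 1; 0.07 0 0 0 1; 0.05 0.1 0 0 1; 0 0.09 -0.1 0 1"
}}

```text
time: 3.13
tool_pos: [620.4, 26.7, 73.6]
tcp_rot: [-179.6, -0.4, 130.5]
ft_force: [-0.5, -0.6, -2.0]
finger_gap: -0.1
grip_force: 0.0
```

```bash
cat > tr.py <<'E'
from h import *
import sys
for _ in range(int(sys.argv[1])):
    w=wshot();print(round(w["t"],3),w["st"]["tool_pos"].round(1),[(int(a),round(float(r)),round(float(b),1)) for a,r,b in red(w)])
if len(sys.argv)>2: cv2.imwrite(sys.argv[2],w["frame"])
E
python3 tr.py 3
```

```text
3.133 [620.4  26.7  73.6] [(171, 74, 321.0)]
3.183 [630.6  29.2  85.5] []
3.233 [632.3  27.3  86.2] []
```

{"fn": "apply_moves", "kwargs": {
  "series": "-0.026 -0.132 0 0 1; -0.026 -0.132 0 0 1; -0.026 -0.132 0 0 1; -0.026 -0.132 0 0 1; -0.026 -0.132 0 0 1"
}}

```text
time: 3.7
tool_pos: [499.9, -135.8, 79.0]
tcp_rot: [179.9, 0.2, 130.5]
ft_force: [1.0, -0.1, -0.1]
finger_gap: -0.5
grip_force: 0.0
```

```bash
python3 tr.py 4 pics/b.png
```

```text
3.7 [ 499.9 -135.8   79. ] []
3.75 [ 495.9 -140.8   78.3] [(285, 82, 138.7)]
3.8 [ 497.9 -138.6   78.5] [(312, 82, 152.1)]
3.85 [ 499.7 -136.9   78.9] [(300, 80, 165.3)]
```

View pics/b.png

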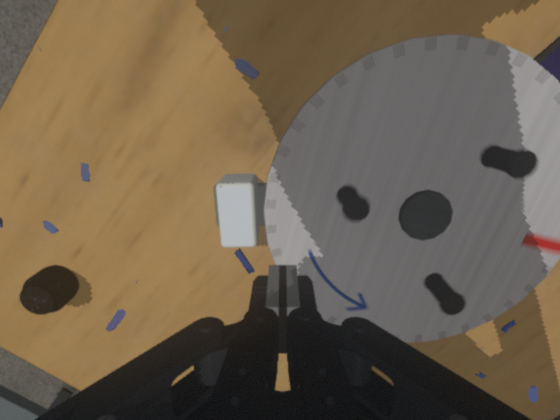

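The wheel is running at about 4.6 rad/s and the mark has passed the block once. In the view the block is at (237,210), the finger tip at (283,272) is just past it, and the mark is at the right (540,243). I'll lower to a hover and track.

{"fn": "apply_moves", "kwargs": {
  "series": "0 0.035 0.065 0 1; 0 0 0.065 0 1; 0 0 0 0 1; 0 0 0 0 1"
}}

```text
time: 4.23
tool_pos: [508.2, -126.4, 37.6]
tcp_rot: [-180.0, -0.1, 130.5]
ft_force: [0.6, -0.4, 0.7]
finger_gap: 0.1
grip_force: 0.0
```

```bash
python3 tr.py 8
```

```text
4.233 [ 508.2 -126.4   37.6] [(953, 83, 260.9)]
4.283 [ 509.  -126.9   38.6] [(963, 84, 272.6)]
4.333 [ 509.5 -127.2   39.2] [(952, 84, 284.0)]
4.383 [ 509.7 -127.5   39.4] [(917, 84, 295.3)]
4.433 [ 509.7 -127.6   39.4] [(860, 84, 306.3)]
4.483 [ 509.6 -127.7   39.2] [(813, 84, 317.1)]
4.533 [ 509.4 -127.7   39. ] [(759, 85, 327.8)]
4.583 [ 509.2 -127.7   38.7] [(691, 85, 338.3)]
```

{"fn": "apply_moves", "kwargs": {
  "series": "0 -0.013 0 0 1; 0 0 0.015 0 1; 0 0 0 0 1; 0 0 0 0 1; 0 0 0 0 1"
}}

```text
time: 5.05
tool_pos: [505.3, -130.1, 33.1]
tcp_rot: [-180.0, -0.0, 130.4]
ft_force: [0.3, -0.4, 0.8]
finger_gap: 0.1
grip_force: 0.0
```

{"fn": "apply_moves", "kwargs": {
  "series": "0 0 0 0 1; 0 0 0 0 1; 0 0 0 0 1; 0 0 0 0 1; 0 0 0 0 1"
}}

```text
time: 5.47
tool_pos: [505.6, -130.1, 33.3]
tcp_rot: [180.0, 0.0, 130.5]
ft_force: [1.0, -0.4, -0.1]
finger_gap: 0.2
grip_force: 0.0
```

```bash
python3 tr.py 8
```

```text
5.467 [ 505.6 -130.1   33.3] [(392, 78, 142.5)]
5.517 [ 505.6 -130.1   33.4] [(166, 72, 150.5)]
5.567 [ 505.6 -130.1   33.3] []
5.617 [ 505.5 -130.1   33.3] []
5.667 [ 505.5 -130.1   33.3] []
5.717 [ 505.5 -130.1   33.3] []
5.767 [ 505.5 -130.1   33.3] []
5.817 [ 505.5 -130.1   33.3] []
```

{"fn": "apply_moves", "kwargs": {
  "series": "0 0 0 0 1; 0 0 0 0 1; 0 0 0 0 1; 0 0 0 0 1; 0 0 0 0 1; 0 0 0 0 1"
}}

```text
invalid input
```

```bash
python3 tr.py 4
```

```text
5.867 [ 505.5 -130.1   33.3] []
5.917 [ 505.5 -130.1   33.3] []
5.967 [ 505.5 -130.1   33.3] []
6.017 [ 505.5 -130.1   33.3] []
```

```bash
python3 tr.py 8
```

```text
6.067 [ 505.5 -130.1   33.3] [(74, 69, 236.4)]
6.117 [ 505.5 -130.1   33.3] [(397, 73, 242.3)]
6.167 [ 505.5 -130.1   33.3] [(908, 79, 248.9)]
6.217 [ 505.5 -130.    33.3] [(1329, 84, 255.4)]
6.267 [ 505.6 -130.1   33.3] [(1344, 84, 261.9)]
6.317 [ 505.5 -130.1   33.3] [(1346, 84, 268.4)]
6.367 [ 505.5 -130.1   33.3] [(1344, 84, 274.8)]
6.417 [ 505.5 -130.1   33.3] [(1321, 84, 281.1)]
```

{"fn": "apply_moves", "kwargs": {
  "series": "0 0 0 0 1; 0 0 0 0 1; 0 0 0.003 0 1"
}}

```text
time: 6.72
tool_pos: [505.7, -130.1, 32.5]
tcp_rot: [180.0, 0.0, 130.5]
ft_force: [0.1, 0.9, 0.0]
finger_gap: 0.1
grip_force: 0.0
```

```bash
python3 tr.py 2
```

```text
6.717 [ 505.7 -130.1   32.5] [(1098, 85, 316.6)]
6.767 [ 505.5 -130.1   32.3] [(1065, 85, 322.2)]
```

{"fn": "apply_moves", "kwargs": {
  "series": "0 0 0 0 1; 0 0 0.003 0 1; 0 0 0.006 0 1"
}}

```text
time: 7.07
tool_pos: [505.9, -130.2, 29.9]
tcp_rot: [180.0, 0.0, 130.5]
ft_force: [5.5, -4.6, 19.5]
finger_gap: -0.0
grip_force: 12.2
```

```bash
python3 tr.py 1;python3 -c "
from bench import *
s=sense();print(s['time'],s['tool_pos'],s['ft_force'])"
```

```text
7.067 [ 505.9 -130.2   29.9] [(927, 85, 353.6)]
7.1167 [ 506.24666949 -130.41598322   30.14924701] [ 0.47699907 -0.58636072  0.27638055]
```

{"fn": "apply_moves", "kwargs": {
  "series": "0 0 0.004 0 1"
}}

```text
time: 7.2
tool_pos: [506.9, -130.8, 30.0]
tcp_rot: [179.9, 0.2, 130.5]
ft_force: [-1.6, -1.5, 17.5]
finger_gap: 0.2
grip_force: 8.2
```

```bash
python3 tr.py 2;python3 -c "
from bench import *
s=sense();print(s['time'],s['tool_pos'],s['ft_force'])"
```

```text
7.2 [ 506.9 -130.8   30. ] [(929, 85, 354.8)]
7.25 [ 507. -131.   30.] [(932, 85, 354.9)]
7.3 [ 506.97360675 -130.85883747   30.03030973] [ 0.1046473  -1.02629598  9.53335869]
```

{"fn": "apply_moves", "kwargs": {
  "series": "0 0 0.002 0 1; 0 0 0 0 1; 0 0 0 0 1; 0 0 0 0 1; 0 0 0 0 1"
}}

```text
time: 7.72
tool_pos: [507.3, -131.2, 30.0]
tcp_rot: [179.9, 0.2, 130.5]
ft_force: [-2.4, -1.7, 12.7]
finger_gap: 0.3
grip_force: 6.3
```

```bash
python3 tr.py 2 pics/end.png;python3 -c "
from bench import *
s=sense();print(s['time'],s['tool_pos'],s['ft_force'])"
```

```text
7.717 [ 507.3 -131.2   30. ] [(928, 85, 355.2)]
7.767 [ 507.4 -131.2   30. ] [(927, 85, 355.2)]
7.8167 [ 507.36513939 -131.16493003   29.99204259] [-1.37184393 -1.53809343 13.26135458]
```

View pics/end.png

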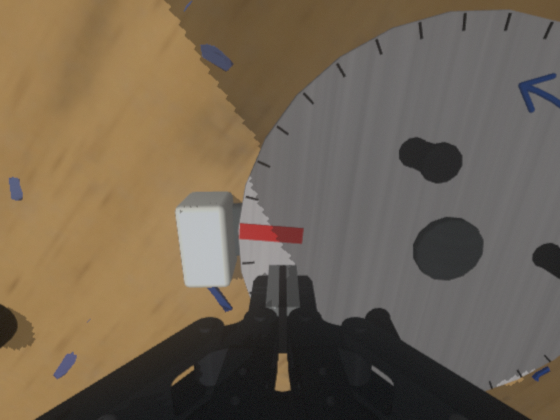

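The red mark, at (240–303, 233), sits well within the block's width (rows about 205–285). The finger is resting on the wheel face at about 13 N.

```bash
python3 -c "
from bench import *
print(hand_in())"
```

```text
the job is handed in; nothing more can be done
None
```

The wheel was flicked to about 5 rad/s and ran past the block twice. I braked it on the third pass with the red mark about 8 mm from the index point (18 mm allowed). The finger was still holding it when I handed the job in at about 8 s.

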